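# Line up bisque vases by height on the ware board

### The job

Line the four clay vases up by height on the four cork discs of the ware board, one upright in the middle of each disc, with the tallest next to the brush pot, descending to the shortest next to the glaze jar. The ware is fragile: set each vase down gently, never drop it or tip it over, and do not knock the vases against each other. Leave the brush pot and the glaze jar where they stand.

Things in the scene. Friction and masses are not known exactly. Their poses are not given: they have to be found in the camera images.
- vase_a: The shortest of four loose off-white unglazed clay vases of one stepped round shape: 70 mm high, foot 44 mm across, straight round neck 29 mm across over the top 34 mm (shoulder below it 38 mm wide), open mouth 25 mm deep. Origin: centre of its underside, z up along its axis. 0.1 to 0.5 kg, grip on the neck. Starts standing on the table.
- vase_b: The second shortest of four loose off-white unglazed clay vases of one stepped round shape: 95 mm high, foot 52 mm across, straight round neck 34 mm across over the top 34 mm (shoulder below it 45 mm wide), open mouth 25 mm deep. Origin: centre of its underside, z up along its axis. 0.1 to 0.5 kg, grip on the neck. Starts standing on the table.
- vase_c: The second tallest of four loose off-white unglazed clay vases of one stepped round shape: 120 mm high, foot 60 mm across, straight round neck 39 mm across over the top 34 mm (shoulder below it 52 mm wide), open mouth 25 mm deep. Origin: centre of its underside, z up along its axis. 0.1 to 0.5 kg, grip on the neck. Starts standing on the table.
- vase_d: The tallest of four loose off-white unglazed clay vases of one stepped round shape: 145 mm high, foot 68 mm across, straight round neck 44 mm across over the top 34 mm (shoulder below it 58 mm wide), open mouth 25 mm deep. Origin: centre of its underside, z up along its axis. 0.1 to 0.5 kg, grip on the neck. Starts standing on the table.
- disc_1: Fixed light-brown cork disc, 84 mm across, 4 mm thick, number 1 of the four in a straight row, 110 mm apart, on a fixed dark wooden board (450 x 130 mm, 18 mm thick, lying on the table). Origin: centre of the disc's underside, 18 mm above the table; the vase stands on its top, 22 mm above the table. y points along the row from disc_4 to disc_1, x across it, away from the robot.
- disc_2: Fixed light-brown cork disc, 84 mm across, 4 mm thick, number 2 of the four in a straight row, 110 mm apart, on a fixed dark wooden board (450 x 130 mm, 18 mm thick, lying on the table). Origin: centre of the disc's underside, 18 mm above the table; the vase stands on its top, 22 mm above the table. y points along the row from disc_4 to disc_1, x across it, away from the robot.
- disc_3: Fixed light-brown cork disc, 84 mm across, 4 mm thick, number 3 of the four in a straight row, 110 mm apart, on a fixed dark wooden board (450 x 130 mm, 18 mm thick, lying on the table). Origin: centre of the disc's underside, 18 mm above the table; the vase stands on its top, 22 mm above the table. y points along the row from disc_4 to disc_1, x across it, away from the robot.
- disc_4: Fixed light-brown cork disc, 84 mm across, 4 mm thick, number 4 of the four in a straight row, 110 mm apart, on a fixed dark wooden board (450 x 130 mm, 18 mm thick, lying on the table). Origin: centre of the disc's underside, 18 mm above the table; the vase stands on its top, 22 mm above the table. y points along the row from disc_4 to disc_1, x across it, away from the robot.
- brush_pot: White ceramic pot, 68 mm across, 85 mm high, with three upright brushes reaching 190 mm above the table; stands (loose, 0.6 kg) on the table just beyond one end of the row, 125 mm from the end disc's centre. Origin: centre of its underside.
- glaze_jar: Pink glaze jar with a white lid, 72 mm across, 85 mm high; stands (loose, 0.6 kg) on the table just beyond the other end of the row, 125 mm from the end disc's centre. Origin: centre of its underside.

How it is judged (in metres and radians):
At the end, for the whole second after the job is handed in: Each vase stands upright (within 0.08 rad) and at rest on its cork disc, its axis within 15 mm of the disc's centre, in order of height along the row: the tallest on the disc next to the brush pot, the shortest on the disc next to the glaze jar (((horizontal distance between brush_pot and disc_1 below 0.2 m and horizontal distance between vase_d and disc_1 below 0.015 m and z of vase_d in the frame of disc_1 between 0.001 and 0.008 m and horizontal distance between vase_c and disc_2 below 0.015 m and z of vase_c in the frame of disc_2 between 0.001 and 0.008 m and horizontal distance between vase_b and disc_3 below 0.015 m and z of vase_b in the frame of disc_3 between 0.001 and 0.008 m and horizontal distance between vase_a and disc_4 below 0.015 m and z of vase_a in the frame of disc_4 between 0.001 and 0.008 m) or (horizontal distance between brush_pot and disc_4 below 0.2 m and horizontal distance between vase_a and disc_1 below 0.015 m and z of vase_a in the frame of disc_1 between 0.001 and 0.008 m and horizontal distance between vase_b and disc_2 below 0.015 m and z of vase_b in the frame of disc_2 between 0.001 and 0.008 m and horizontal distance between vase_c and disc_3 below 0.015 m and z of vase_c in the frame of disc_3 between 0.001 and 0.008 m and horizontal distance between vase_d and disc_4 below 0.015 m and z of vase_d in the frame of disc_4 between 0.001 and 0.008 m)) and angle between each of vase_a, vase_b, vase_c, vase_d's own z axis and vertical below 0.08 rad and linear speed of each of vase_a, vase_b, vase_c, vase_d below 0.02 m/s and angular speed of each of vase_a, vase_b, vase_c, vase_d below 0.2 rad/s); the robot touches nothing.
It fails at once if a vase is tipped over (more than 0.6 rad) (angle between any of vase_a, vase_b, vase_c, vase_d's own z axis and vertical above 0.6 rad).
It fails at once if two vases knock together (more than 3 N) (contact force between vase_a and vase_b above 3 N or contact force between any of vase_a, vase_b and vase_c above 3 N or contact force between any of vase_a, vase_b, vase_c and vase_d above 3 N).
It fails at once if a vase is dropped (its foot faster than 0.6 m/s within 30 mm of the table's height) ((height (world z) of vase_a below 0.03 m and linear speed of vase_a above 0.6 m/s) or (height (world z) of vase_b below 0.03 m and linear speed of vase_b above 0.6 m/s) or (height (world z) of vase_c below 0.03 m and linear speed of vase_c above 0.6 m/s) or (height (world z) of vase_d below 0.03 m and linear speed of vase_d above 0.6 m/s)).
It fails at once if the brush pot or the glaze jar is moved more than 25 mm (distance of any of brush_pot, glaze_jar from where it was at the start of the episode above 0.025 m).
It also fails if it takes over 120 s, if anything falls off the work surface, if the arm or the gripper's body presses on something with over 40 N, if the wrist force passes 120 N, or if a joint passes its speed limit or range.

### The arm

A 6-joint arm with a two-finger parallel gripper is mounted at the origin on the work surface. World frame = base frame: x ahead of the robot, y to its left, z up, the work surface at z = 0. Lengths are in m, angles in degrees, forces in N, time in s.
With the tool pointing down it reaches from about 0.25 to 0.725 m from the base axis. Payload 9.7 kg.
Tool frame: the origin (TCP) lies midway between the tips of the shut fingers; the grasp point (between the pads) lies 19 mm behind it; z points along the fingers, y is the line along which they close (so a half turn about z gives the same grasp; the last joint's range is limited). The gripper opens to 85 mm and grips with 20 to 120 N. Pads are 22 mm wide; open, the fingers measure 114 mm over their backs; the gripper's body (76 mm by 85 mm) begins 54 mm behind the grasp point. The pads swing forward as they close: fully open they stand 13 mm farther back than shut.
Start: joints at [68.354, 4.979, 10.078, 95.1, 0, 90], TCP at [0.203, 0.511, 0.231] pointing down, gripper open.
Joint ranges: [-179.16, 179.16], [-48.56, 103.87], [-65.8, 70.77], [-126.05, 130.52], [-82.76, 87.17], [-180, 180]. Speed limits (degrees/s): [127.2, 127.2, 147.25, 180, 180, 180].

### API

Orientations are given as [roll, pitch, yaw] about the fixed x, y, z axes, in that order (R = Rz(yaw) Ry(pitch) Rx(roll)).
In Python, from workcell import * gives the robot as it stands.
- The arm moves only by the tool servo_tool, never from a script. Its argument "moves" is a list of rows, each a list of 4 numbers: the shift along the world's x, y, z in cm, then the turn about the world's z in rad. A call has 1 to 20 rows; each row is the pose to reach, as a shift and turn from the pose commanded when the call began; what a row does not reach only later rows make up. A row lasts 1/12 s, in which the tool goes at most 41.7 mm and 7.16 degrees, less where a joint would pass 70% of its speed; a pose out of reach is approached as far as the arm can. A call with a gripper value outside its range is refused whole. "claw" is the closure, from 0 (fully open) to 1 (shut), set as the call begins (left out, the last holds). The fingers move at their own pace and stop on an object; "force" is the grip in N (left out, the last holds). Time passes only in rows, so rows that repeat a pose let the fingers close. It gives the time, the measured TCP pose, the force, the opening and the grip force at its end, in the units of the state.
- get_obs(): the state, without advancing time (a new reading comes with each control period).
- camera(name): name is "side" or "top" or "wrist"; returns the picture (480x640x3 uint8, red, green, blue); there is no depth.
- get_calibration(name): a dict with "fx", "fy", "cx", "cy" (pixels), "k1" (the pictures are not rectified: a ray, as slopes to the right and down, at radius r is drawn at 1 + k1 r^2 times it, then the intrinsics apply), "rvec" (rotation vector, rad) and "tvec" (3), from world to camera coordinates, as OpenCV has them; the wrist camera has in their place "tool_from_camera" (4x4, takes a point from camera to tool coordinates, whose origin is the TCP and whose axes are the flange's). Camera axes: x right, y down, z forward; pixel columns grow to the right and rows downward; lengths in m; the calibration is good to about 2 mm. A picture is of the moment at which its call begins: read the wrist's pose just before it. get_calibration takes no time and is no camera call.
- job_done(): hands the job in; it is judged then, once.
The state is a dict: "time": time; "q": joint angles; "qd": joint speeds; "joint_efforts": joint torques, N m; "ee_pos": TCP position; "tcp_rot": TCP orientation; "wrist_force": force on the tool from outside, world axes, zero at the start; "torque": the same for the moment, N m; "opening": finger opening in m; "grasp_force": force on a finger pad.
Only numpy, scipy, OpenCV 4.12 (cv2) and the standard library are available. Lean on these libraries where they do the work, as an engineer would, in place of code of your own. Each camera call takes 0.05 s, during which the arm holds its last target. There are 200 camera calls.

## Working session

There is one attempt and no reset: what is moved stays moved. The work goes in short steps, Python scripts to look and compute and a tool call to move; the robot and the scene stay as the last step left them, time stands still between calls to the robot, and variables do not carry over. Pictures are saved under pics/ and viewed, at most 14 in all, crops included, and the job is handed in when it is done.

Besides the shell and the picture viewer there is one more tool, called after "Emit:" as name(argument=value, ...), one argument or row to a line, values as JSON. servo_tool: Moves the arm, as the interface text tells. Its arguments: {"type":"object","properties":{"moves":{"type":"array","items":{"type":"array","items":{"type":"number"}}},"claw":{"type":"number"},"force":{"type":"number"}},"required":["moves"]}

```bash
mkdir -p pics; ls; python3 - <<'E'
from workcell import *
import cv2
for n in ("top","side"):
    cv2.imwrite(f"pics/{n}0.png",cv2.cvtColor(camera(n),cv2.COLOR_RGB2BGR)); print(n,get_calibration(n))
o=get_obs(); print(o)
E
```

```text
pics
top {'fx': 519.37059545299, 'fy': 519.37059545299, 'cx': 315.7643069659435, 'cy': 229.88144673554632, 'k1': -0.06352890735087428, 'rvec': array([ 2.21716067, -2.20247189,  0.03412134]), 'tvec': array([-0.0034531 ,  0.55034417,  0.97513802])}
side {'fx': 593.7345164544367, 'fy': 593.7345164544367, 'cx': 320.55108049191927, 'cy': 240.73910617040892, 'k1': -0.17423101494537135, 'rvec': array([ 2.40694751, -0.51761505,  0.20821661]), 'tvec': array([-0.51844359,  0.18925364,  0.94296597])}
{'time': 0.1, 'q': array([ 6.83529565e+01,  5.00873932e+00,  1.00382060e+01,  9.50990142e+01,
       -5.26308226e-04,  9.00003297e+01]), 'qd': array([ 0.05281202, -0.10639047,  0.15124382,  0.06328846, -0.05477836,
        0.03622487]), 'joint_efforts': array([-1.40990367e-03, -5.21560836e+01,  4.65653586e+01,  1.60146179e-02,
       -5.54925884e-05,  3.38143559e-05]), 'ee_pos': array([0.20281495, 0.51101871, 0.23063932]), 'tcp_rot': array([-1.79930452e+02,  5.26708010e-04,  1.58352628e+02]), 'wrist_force': array([ 0.07600008, -0.91807859, -0.67631149]), 'torque': array([ 0.06176994, -0.00624596, -0.02078936]), 'grasp_force': 0.0, 'opening': 0.0854284094160305}
```

View pics/top0.png

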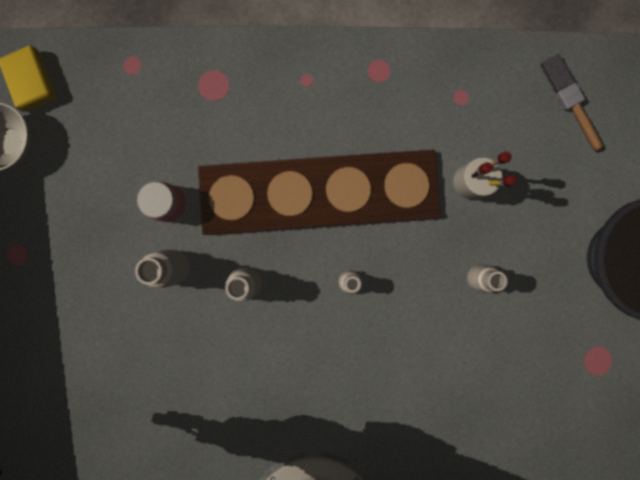

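View pics/side0.png

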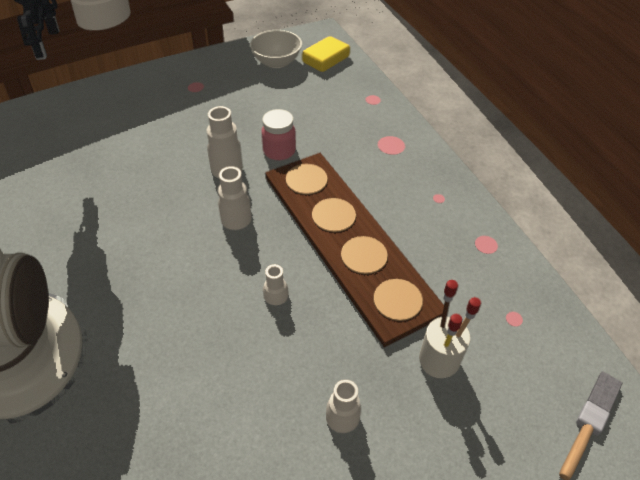

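The top view has +x up and +y to the left. The discs, left to right, are at (231,197), (290,193), (348,189) and (406,185). The glaze jar (155,200) is on the left and the brush pot (478,177) on the right. Vase mouths are at (152,269) tallest, (240,287), (350,283) smallest and (491,281). I'll measure these by triangulation.

```bash
cat > h.py <<'E'
from workcell import *
import cv2, numpy as np
def ray(n,px):
    c=get_calibration(n); p=(np.array(px,float)-[c['cx'],c['cy']])/[c['fx'],c['fy']]; u=p.copy()
    for _ in range(20): u=p/(1+c['k1']*(u@u))
    if n=='wrist': raise ValueError
    R=cv2.Rodrigues(c['rvec'])[0]; d=R.T@np.r_[u,1]; return -R.T@c['tvec'],d/np.linalg.norm(d)
def plane(n,px,z):
    o,d=ray(n,px); return o+d*(z-o[2])/d[2]
def tri(p,q):
    a,d=ray('top',p); b,e=ray('side',q)
    s,t=np.linalg.lstsq(np.c_[d,-e],b-a,rcond=None)[0]; P,Q=a+s*d,b+t*e
    return (P+Q)/2,np.linalg.norm(P-Q)
def discs(n,im):
    h=cv2.cvtColor(im,cv2.COLOR_RGB2HSV); m=cv2.inRange(h,(8,90,110),(22,200,255))
    cs=[c for c in cv2.findContours(m,0,2)[0] if cv2.contourArea(c)>900]
    return sorted([plane(n,cv2.fitEllipse(cv2.convexHull(c))[0],.022) for c in cs],key=lambda p:-p[1])
E
python3 - <<'E'
from h import *
T=cv2.cvtColor(cv2.imread('pics/top0.png'),4);S=cv2.cvtColor(cv2.imread('pics/side0.png'),4)
for n,i in(('top',T),('side',S)):
    print(n,np.round(discs(n,i),4).tolist())
f=lambda I,p:cv2.resize(I[p[1]-20:p[1]+20,p[0]-20:p[0]+20],(200,200),interpolation=2)
tp=[(152,269),(240,287),(350,283),(491,281)];sp=[(220,115),(231,175),(275,272),(346,390)]
for a,b in zip(tp,sp): print(np.round(tri(a,b)[0],4),tri(a,b)[1])
cv2.imwrite('pics/c.png',np.vstack([np.hstack([f(T,p) for p in tp]),np.hstack([f(S,p) for p in sp])])[:,:,::-1])
E
```

```text
top [[0.61, 0.1598, 0.022], [0.6185, 0.0504, 0.022], [0.6271, -0.0591, 0.022], [0.6356, -0.1686, 0.022]]
side [[0.6107, 0.157, 0.022], [0.6194, 0.0493, 0.022], [0.6271, -0.0617, 0.022], [0.6354, -0.1716, 0.022]]
[0.4802 0.2688 0.1421] 0.0014452801306511364
[0.451  0.1267 0.1196] 0.0003223555112849449
[ 0.4558 -0.0619  0.061 ] 0.0030053535450181843
[ 0.4632 -0.3098  0.0818] 0.006111381556338047
```

View pics/c.png

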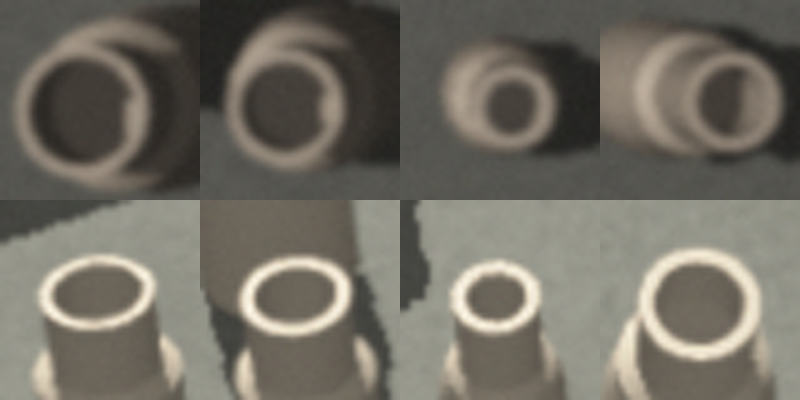

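The crops show clean rim ellipses. I read the rim centres as top d(148.2,271), c(236.6,288), a(351.8,284.2), b(497.4,281), and side d(219,113.2), c(229.8,173.7), a(273.7,271.2), b(345.6,390.5).

```bash
python3 - <<'E'
from h import *
tp=[(148.2,271),(236.6,288),(351.8,284.2),(497.4,281)];sp=[(219,113.2),(229.8,173.7),(273.7,271.2),(345.6,390.5)]
for n,a,b,z in zip('dcab',tp,sp,(.145,.12,.07,.095)):
    P,e=tri(a,b); print(n,P.round(4),round(e,4),plane('top',a,z).round(4),plane('side',b,z).round(4))
c=get_calibration('wrist');print(c)
E
```

```text
d [0.4783 0.274  0.1435] 0.0016 [0.4777 0.2739 0.145 ] [0.4786 0.2717 0.145 ]
c [0.4498 0.1323 0.1184] 0.0017 [0.4492 0.1324 0.12  ] [0.4502 0.1303 0.12  ]
a [ 0.4536 -0.0644  0.0675] 0.0016 [ 0.453  -0.0639  0.07  ] [ 0.4537 -0.0665  0.07  ]
b [ 0.4617 -0.316   0.0936] 0.001 [ 0.4613 -0.3153  0.095 ] [ 0.4618 -0.3168  0.095 ]
{'fx': 426.1924820304443, 'fy': 426.1924820304443, 'cx': 319.29822756825104, 'cy': 234.91817231233597, 'k1': -0.03412766943778285, 'tool_from_camera': array([[ 5.02356011e-04, -9.60386964e-01, -2.78669385e-01,
         7.05756496e-02],
       [ 9.99998718e-01,  5.86798380e-05,  1.60046291e-03,
        -3.57914657e-04],
       [-1.52071144e-03, -2.78669831e-01,  9.60385762e-01,
        -1.43405114e-01],
       [ 0.00000000e+00,  0.00000000e+00,  0.00000000e+00,
         1.00000000e+00]])}
```

All four heights check out to within 2.5 mm, so the identities are d(.478,.273), c(.450,.131), a(.453,-.065) and b(.4615,-.316). The brush pot is next to disc_4, so the assignment is d→disc_4, c→disc_3, b→disc_2, a→disc_1. I'll close the fingers across the row at yaw 94.4. First I move above vase_d.

Emit:
servo_tool(
  moves=[
    [2,-1.7,0,-0.08],
    [4,-3.4,0,-0.16],
    [6.5,-5.6,0,-0.26],
    [9,-7.8,0,-0.36],
    [11.5,-10,0,-0.46],
    [14,-12.1,0,-0.57],
    [16.5,-14.3,0,-0.68],
    [19,-16.5,0,-0.79],
    [21.5,-18.6,0,-0.9],
    [24,-20.8,0,-1.0],
    [26,-22.5,0,-1.07],
    [27,-23.4,0,-1.1],
    [27.5,-23.8,0,-1.117],
    [27.5,-23.8,0,-1.117],
    [27.5,-23.8,0,-1.117],
    [27.5,-23.8,0,-1.117],
  ],
  claw=0,
  force=40,
)

```text
time: 1.43
ee_pos: [0.477, 0.2741, 0.2313]
tcp_rot: [-180.0, -0.0, 94.5]
wrist_force: [-0.0, -0.2, -0.1]
opening: 0.0856
grasp_force: 0.0
```

```bash
cat >> h.py <<'E'
from scipy.spatial.transform import Rotation as Ro
def wproj(P,o):
    "world point -> wrist pixel"
    c=get_calibration('wrist'); R=Ro.from_euler('xyz',o['tcp_rot'],degrees=True).as_matrix()
    M=np.eye(4); M[:3,:3]=R; M[:3,3]=o['ee_pos']; q=(np.linalg.inv(M@c['tool_from_camera'])@np.r_[P,1])[:3]
    u=q[:2]/q[2]; u=u*(1+c['k1']*(u@u)); return u*c['fx']+[c['cx'],c['cy']]
def wplane(px,z,o):
    c=get_calibration('wrist'); p=(np.array(px,float)-[c['cx'],c['cy']])/c['fx']; u=p.copy()
    for _ in range(20): u=p/(1+c['k1']*(u@u))
    R=Ro.from_euler('xyz',o['tcp_rot'],degrees=True).as_matrix(); T=c['tool_from_camera']
    d=R@T[:3,:3]@np.r_[u,1]; s=R@T[:3,3]+o['ee_pos']; return s+d*(z-s[2])/d[2]
E
python3 - <<'E'
from h import *
o=get_obs(); w=camera('wrist').copy(); print(o['ee_pos'])
a=np.linspace(0,6.28,60)
for t in a: cv2.circle(w,tuple(int(v) for v in wproj([.478+.022*np.cos(t),.273+.022*np.sin(t),.145],o)),1,(255,0,0),-1)
cv2.imwrite('pics/w1.png',w[:,:,::-1])
E
```

```text
[0.47703428 0.27409554 0.23132764]
```

View pics/w1.png

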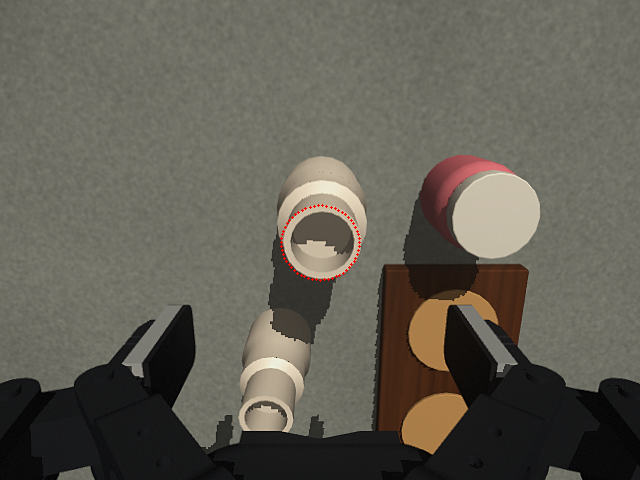

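The wrist image confirms this: the predicted rim circle, centred at (320,243), lies on the rim of vase_d to about 1 px. Next I descend and grip.

Emit:
servo_tool(
  moves=[
    [0,0,-1],
    [0,0,-2.5],
    [0,0,-4],
    [0,0,-5.5],
    [0,0,-7],
    [0,0,-8.5],
    [0,0,-10],
    [0,0,-11],
    [0,0,-11.6],
    [0,0,-11.9],
    [0,0,-11.9],
    [0,0,-11.9],
  ],
)

```text
validation failed for argument at $.mo...
```

Each row needs all four numbers.

Emit:
servo_tool(
  moves=[
    [0,0,-1,0],
    [0,0,-2.5,0],
    [0,0,-4,0],
    [0,0,-5.5,0],
    [0,0,-7,0],
    [0,0,-8.5,0],
    [0,0,-10,0],
    [0,0,-11,0],
    [0,0,-11.6,0],
    [0,0,-11.9,0],
    [0,0,-11.9,0],
    [0,0,-11.9,0],
  ],
)

```text
time: 2.48
ee_pos: [0.478, 0.2734, 0.1129]
tcp_rot: [180.0, -0.0, 94.4]
wrist_force: [-0.5, 0.2, -0.3]
opening: 0.086
grasp_force: 0.0
```

Emit:
servo_tool(
  moves=[
    [0,0,0,0],
    [0,0,0,0],
    [0,0,0,0],
    [0,0,0,0],
    [0,0,0,0],
    [0,0,0,0],
    [0,0,0,0],
    [0,0,0,0],
    [0,0,0,0],
    [0,0,0,0],
    [0,0,0,0],
    [0,0,0,0],
  ],
  claw=1,
  force=40,
)

```text
time: 3.48
ee_pos: [0.4782, 0.2734, 0.1129]
tcp_rot: [179.9, -0.0, 94.4]
wrist_force: [1.3, 0.5, 5.4]
opening: 0.0431
grasp_force: 40.8
```

Emit:
servo_tool(
  moves=[
    [0,0,0.3,0],
    [0,0,0.8,0],
    [0,0,1.6,0],
    [0,0,2.6,0],
    [0,0,3.8,0],
    [0,0,5,0],
    [0,0,6.2,0],
    [0,0,7.4,0],
    [0,0,8.4,0],
    [0,0,9.2,0],
    [0,0,9.7,0],
    [0,0,10,0],
    [0,0,10,0],
    [0,0,10,0],
  ],
)

```text
time: 4.65
ee_pos: [0.4778, 0.2732, 0.2119]
tcp_rot: [-180.0, 0.0, 94.4]
wrist_force: [-0.4, 0.1, -4.8]
opening: 0.0429
grasp_force: 41.4
```

Emit:
servo_tool(
  moves=[
    [0.2,-0.4,0,0],
    [0.6,-1.5,0,0],
    [1.3,-3,0,0],
    [2,-5,0,0],
    [3,-7.5,0,0],
    [4,-10,0,0],
    [5,-12.5,0,0],
    [6,-15,0,0],
    [7,-17.5,0,0],
    [8,-20,0,0],
    [9,-22.5,0,0],
    [10,-25,0,0],
    [11,-27.5,0,0],
    [12,-30,0,0],
    [13,-32.5,0,0],
    [13.8,-35,0,0],
    [14.4,-37,0,0],
    [14.8,-38.8,0,0],
    [15.2,-40.4,0,0],
    [15.5,-41.5,0,0],
  ],
)

```text
time: 6.32
ee_pos: [0.6327, -0.1442, 0.2117]
tcp_rot: [-180.0, 0.0, 94.3]
wrist_force: [0.8, -0.2, -3.9]
opening: 0.0429
grasp_force: 41.4
```

Emit:
servo_tool(
  moves=[
    [0.1,-1,0,0],
    [0.2,-1.8,0,0],
    [0.3,-2.4,0,0],
    [0.3,-2.7,0,0],
    [0.3,-2.8,0,0],
    [0.3,-2.8,0,0],
    [0.3,-2.8,0,0],
  ],
)

```text
time: 6.9
ee_pos: [0.6359, -0.1692, 0.2124]
tcp_rot: [180.0, -0.0, 94.4]
wrist_force: [-0.5, -0.8, -4.9]
opening: 0.043
grasp_force: 41.5
```

Emit:
servo_tool(
  moves=[
    [0,0,-0.5,0],
    [0,0,-1.3,0],
    [0,0,-2.3,0],
    [0,0,-3.3,0],
    [0,0,-4.3,0],
    [0,0,-5.2,0],
    [0,0,-6,0],
    [0,0,-6.6,0],
    [0,0,-7,0],
    [0,0,-7.2,0],
    [0,0,-7.4,0],
    [0,0,-7.4,0],
    [0,0,-7.4,0],
  ],
)

```text
time: 7.98
ee_pos: [0.636, -0.1698, 0.1387]
tcp_rot: [180.0, 0.0, 94.4]
wrist_force: [-0.1, -0.3, -3.4]
opening: 0.0432
grasp_force: 41.6
```

Emit:
servo_tool(
  moves=[
    [0,0,-0.1,0],
    [0,0,-0.2,0],
    [0,0,-0.3,0],
    [0,0,-0.3,0],
    [0,0,-0.3,0],
  ],
)

```text
time: 8.4
ee_pos: [0.6359, -0.1698, 0.1352]
tcp_rot: [-180.0, -0.0, 94.4]
wrist_force: [-0.2, 0.1, -5.0]
opening: 0.0431
grasp_force: 41.6
```

Emit:
servo_tool(
  moves=[
    [0,0,-0.05,0],
    [0,0,-0.1,0],
    [0,0,-0.1,0],
    [0,0,-0.1,0],
  ],
)

```text
time: 8.73
ee_pos: [0.636, -0.1699, 0.135]
tcp_rot: [180.0, 0.0, 94.4]
wrist_force: [-0.5, -0.2, 1.9]
opening: 0.0431
grasp_force: 42.1
```

It has touched down: the wrist force went from −5 N to +1.9 N. I release and rise.

Emit:
servo_tool(
  moves=[
    [0,0,0,0],
    [0,0,0,0],
    [0,0,0,0],
    [0,0,0,0],
    [0,0,0,0],
    [0,0,0,0],
    [0,0,0,0],
    [0,0,0,0],
    [0,0,0,0],
    [0,0,0,0],
  ],
  claw=0,
)

```text
time: 9.57
ee_pos: [0.6359, -0.1698, 0.1343]
tcp_rot: [-180.0, -0.0, 94.4]
wrist_force: [0.7, 0.5, -0.3]
opening: 0.0852
grasp_force: 0.0
```

Emit:
servo_tool(
  moves=[
    [0,0,1,0],
    [0,0,2.5,0],
    [0,0,4,0],
    [0,0,5.5,0],
    [0,0,7,0],
    [0,0,8,0],
    [0,0,8.5,0],
    [0,0,8.5,0],
  ],
)

```text
time: 10.23
ee_pos: [0.6363, -0.1699, 0.2211]
tcp_rot: [179.9, 0.0, 94.4]
wrist_force: [-0.3, 0.5, 0.1]
opening: 0.0855
grasp_force: 0.0
```

```bash
python3 - <<'E'
from h import *
print(get_obs()['ee_pos'],get_obs()['opening'])
cv2.imwrite('pics/s2.png',camera('side')[:,:,::-1])
E
```

```text
[ 0.63631857 -0.16989106  0.22113361] 0.08554526369106132
```

View pics/s2.png

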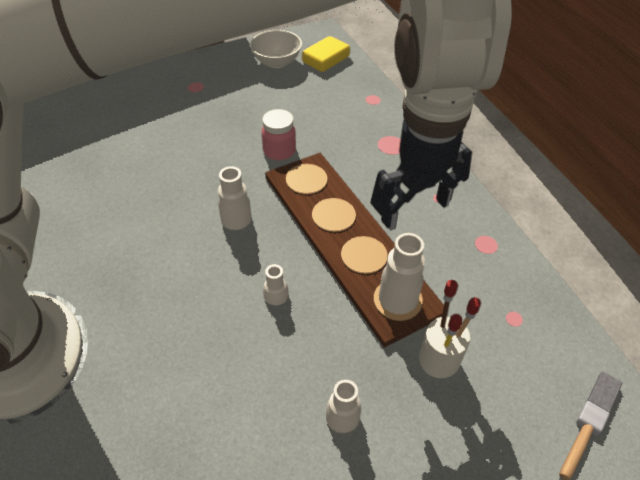

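Vase_d stands upright on disc_4, base at about (402,300) in the side view. Next is vase_c.

Emit:
servo_tool(
  moves=[
    [-1,1.6,0,0],
    [-2.5,4,0,0],
    [-4.5,7.3,0,0],
    [-6.5,10.5,0,0],
    [-8.5,13.7,0,0],
    [-10.5,17,0,0],
    [-12.5,20.2,0,0],
    [-14.5,23.4,0,0],
    [-16.3,26.4,0,0],
    [-17.6,28.5,0,0],
    [-18.3,29.6,0,0],
    [-18.6,30.1,0,0],
    [-18.6,30.1,0,0],
    [-18.6,30.1,0,0],
  ],
)

```text
time: 11.45
ee_pos: [0.45, 0.1309, 0.2189]
tcp_rot: [-180.0, 0.0, 94.4]
wrist_force: [-0.6, 0.2, -0.3]
opening: 0.0854
grasp_force: 0.0
```

Emit:
servo_tool(
  moves=[
    [0,0,-1,0],
    [0,0,-2.5,0],
    [0,0,-4,0],
    [0,0,-5.5,0],
    [0,0,-7,0],
    [0,0,-8.5,0],
    [0,0,-10,0],
    [0,0,-11.5,0],
    [0,0,-12.5,0],
    [0,0,-13,0],
    [0,0,-13.3,0],
    [0,0,-13.3,0],
    [0,0,-13.3,0],
  ],
)

```text
time: 12.53
ee_pos: [0.4502, 0.1312, 0.0868]
tcp_rot: [180.0, -0.0, 94.3]
wrist_force: [0.3, 0.9, -0.5]
opening: 0.0853
grasp_force: 0.0
```

Emit:
servo_tool(
  moves=[
    [0,0,0,0],
    [0,0,0,0],
    [0,0,0,0],
    [0,0,0,0],
    [0,0,0,0],
    [0,0,0,0],
    [0,0,0,0],
    [0,0,0,0],
    [0,0,0,0],
    [0,0,0,0],
    [0,0,0,0],
    [0,0,0,0],
  ],
  claw=1,
  force=40,
)

```text
time: 13.53
ee_pos: [0.4501, 0.1313, 0.0868]
tcp_rot: [180.0, -0.0, 94.4]
wrist_force: [-1.9, -0.8, 4.8]
opening: 0.0381
grasp_force: 40.0
```

Emit:
servo_tool(
  moves=[
    [0,0,0.3,0],
    [0,0,0.8,0],
    [0,0,1.6,0],
    [0,0,2.6,0],
    [0,0,3.8,0],
    [0,0,5,0],
    [0,0,6.2,0],
    [0,0,7.2,0],
    [0,0,7.8,0],
    [0,0,8,0],
    [0,0,8,0],
  ],
)

```text
time: 14.45
ee_pos: [0.4501, 0.1313, 0.1668]
tcp_rot: [180.0, -0.0, 94.4]
wrist_force: [0.2, -0.3, -1.5]
opening: 0.0381
grasp_force: 40.4
```

Emit:
servo_tool(
  moves=[
    [0.3,-0.3,0,0],
    [1,-1,0,0],
    [2.2,-2.4,0,0],
    [3.7,-4,0,0],
    [5.4,-5.8,0,0],
    [7.1,-7.7,0,0],
    [8.8,-9.5,0,0],
    [10.5,-11.4,0,0],
    [12.2,-13.2,0,0],
    [13.8,-15,0,0],
    [15.2,-16.5,0,0],
    [16.3,-17.7,0,0],
    [17.1,-18.5,0,0],
    [17.5,-19,0,0],
    [17.7,-19.2,0,0],
    [17.7,-19.2,0,0],
    [17.7,-19.2,0,0],
    [17.7,-19.2,0,0],
  ],
)

```text
time: 15.95
ee_pos: [0.6266, -0.0603, 0.1664]
tcp_rot: [-180.0, -0.0, 94.4]
wrist_force: [-0.3, -0.4, -1.9]
opening: 0.0382
grasp_force: 40.6
```

Emit:
servo_tool(
  moves=[
    [0,0,-0.5,0],
    [0,0,-1.3,0],
    [0,0,-2.3,0],
    [0,0,-3.3,0],
    [0,0,-4.1,0],
    [0,0,-4.7,0],
    [0,0,-5.1,0],
    [0,0,-5.3,0],
    [0,0,-5.4,0],
    [0,0,-5.5,0],
    [0,0,-5.6,0],
    [0,0,-5.6,0],
    [0,0,-5.6,0],
  ],
)

```text
time: 17.03
ee_pos: [0.627, -0.0608, 0.1105]
tcp_rot: [180.0, 0.0, 94.4]
wrist_force: [-0.4, -0.7, -2.1]
opening: 0.0381
grasp_force: 40.6
```

Emit:
servo_tool(
  moves=[
    [0,0,-0.05,0],
    [0,0,-0.1,0],
    [0,0,-0.15,0],
    [0,0,-0.15,0],
    [0,0,-0.15,0],
  ],
)

```text
time: 17.45
ee_pos: [0.6269, -0.0608, 0.1089]
tcp_rot: [180.0, 0.0, 94.4]
wrist_force: [0.6, 0.2, -1.4]
opening: 0.038
grasp_force: 40.9
```

Emit:
servo_tool(
  moves=[
    [0,0,-0.05,0],
    [0,0,-0.1,0],
    [0,0,-0.1,0],
    [0,0,-0.1,0],
  ],
)

```text
time: 17.78
ee_pos: [0.6269, -0.0608, 0.1089]
tcp_rot: [179.9, 0.0, 94.4]
wrist_force: [-2.4, 0.2, 4.9]
opening: 0.0384
grasp_force: 41.4
```

Emit:
servo_tool(
  moves=[
    [0,0,0,0],
    [0,0,0,0],
    [0,0,0,0],
    [0,0,0,0],
    [0,0,0,0],
    [0,0,0,0],
    [0,0,0,0],
    [0,0,0,0],
    [0,0,0,0],
    [0,0,0,0],
  ],
  claw=0,
)

```text
time: 18.62
ee_pos: [0.6269, -0.0608, 0.1078]
tcp_rot: [180.0, 0.0, 94.4]
wrist_force: [0.1, -0.3, 0.4]
opening: 0.0854
grasp_force: 0.0
```

Emit:
servo_tool(
  moves=[
    [0,0,1,0],
    [0,0,2.5,0],
    [0,0,4,0],
    [0,0,5.5,0],
    [0,0,7,0],
    [0,0,8.5,0],
    [0,0,10,0],
    [0,0,11,0],
    [0,0,11,0],
    [0,0,11,0],
  ],
)

```text
time: 19.45
ee_pos: [0.6272, -0.0608, 0.2182]
tcp_rot: [179.9, 0.0, 94.4]
wrist_force: [-0.1, 0.3, -0.3]
opening: 0.0853
grasp_force: 0.0
```

Emit:
servo_tool(
  moves=[
    [-1.3,-1,0,0],
    [-3,-2.5,0,0],
    [-5,-4.5,0,0],
    [-7,-7,0,0],
    [-9,-9.8,0,0],
    [-11,-12.8,0,0],
    [-12.7,-15.8,0,0],
    [-14,-18.6,0,0],
    [-15.2,-21.2,0,0],
    [-16,-23.4,0,0],
    [-16.4,-24.8,0,0],
    [-16.5,-25.4,0,0],
    [-16.5,-25.5,0,0],
    [-16.5,-25.5,0,0],
    [-16.5,-25.5,0,0],
  ],
)

```text
time: 20.7
ee_pos: [0.4622, -0.3149, 0.2174]
tcp_rot: [-180.0, -0.0, 94.4]
wrist_force: [-0.3, -0.2, 0.3]
opening: 0.0853
grasp_force: 0.0
```

```bash
python3 - <<'E'
from h import *
o=get_obs(); w=camera('wrist').copy(); s=camera('side'); print(o['ee_pos'])
a=np.linspace(0,6.28,60)
for t in a: cv2.circle(w,tuple(int(v) for v in wproj([.4615+.017*np.cos(t),-.316+.017*np.sin(t),.095],o)),1,(255,0,0),-1)
cv2.imwrite('pics/w2.png',np.hstack([cv2.resize(w,(400,300)),cv2.resize(s,(400,300))])[:,:,::-1])
E
```

```text
[ 0.46218418 -0.31492446  0.21743838]
```

View pics/w2.png

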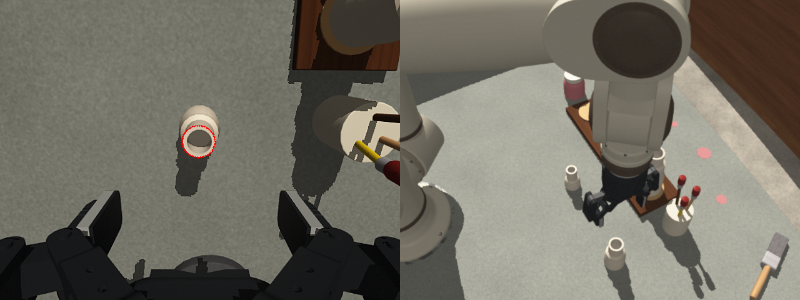

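The predicted rim circle again lies on the rim of vase_b, and the brush pot is well clear on the right. I descend and grip.

Emit:
servo_tool(
  moves=[
    [0,0,-1,0],
    [0,0,-2.5,0],
    [0,0,-4.2,0],
    [0,0,-6,0],
    [0,0,-7.8,0],
    [0,0,-9.6,0],
    [0,0,-11.3,0],
    [0,0,-12.8,0],
    [0,0,-14,0],
    [0,0,-14.8,0],
    [0,0,-15.3,0],
    [0,0,-15.5,0],
    [0,0,-15.5,0],
    [0,0,-15.5,0],
  ],
)

```text
time: 21.97
ee_pos: [0.4622, -0.316, 0.0635]
tcp_rot: [180.0, 0.0, 94.4]
wrist_force: [-0.0, -0.7, 0.0]
opening: 0.0853
grasp_force: 0.0
```

Emit:
servo_tool(
  moves=[
    [0,0,0,0],
    [0,0,0,0],
    [0,0,0,0],
    [0,0,0,0],
    [0,0,0,0],
    [0,0,0,0],
    [0,0,0,0],
    [0,0,0,0],
    [0,0,0,0],
    [0,0,0,0],
    [0,0,0,0],
    [0,0,0,0],
  ],
  claw=1,
  force=40,
)

```text
time: 22.97
ee_pos: [0.462, -0.3159, 0.0632]
tcp_rot: [180.0, 0.0, 94.4]
wrist_force: [-2.3, 0.3, 4.7]
opening: 0.0331
grasp_force: 39.8
```

Emit:
servo_tool(
  moves=[
    [0,0,0.3,0],
    [0,0,0.8,0],
    [0,0,1.6,0],
    [0,0,2.6,0],
    [0,0,3.8,0],
    [0,0,5,0],
    [0,0,6.2,0],
    [0,0,7.5,0],
    [0,0,8.8,0],
    [0,0,10,0],
    [0,0,11,0],
    [0,0,11.7,0],
    [0,0,12,0],
    [0,0,12,0],
    [0,0,12,0],
  ],
)

```text
time: 24.22
ee_pos: [0.4618, -0.3157, 0.1823]
tcp_rot: [-180.0, -0.0, 94.4]
wrist_force: [0.3, -0.8, -2.8]
opening: 0.0334
grasp_force: 39.9
```

Emit:
servo_tool(
  moves=[
    [0,0.4,0,0],
    [0,1.2,0,0],
    [0,2.6,0,0],
    [0,4.5,0,0],
    [0,7,0,0],
    [0,9.5,0,0],
    [0,12,0,0],
    [0,14.5,0,0],
    [0,17,0,0],
    [0,19.5,0,0],
    [0,22,0,0],
    [0,24.5,0,0],
    [0,27,0,0],
    [0,29.5,0,0],
    [0,32,0,0],
    [0,34,0,0],
    [0,35.4,0,0],
    [0,36.2,0,0],
    [0,36.6,0,0],
    [0,36.6,0,0],
  ],
)

```text
time: 25.88
ee_pos: [0.4615, 0.0509, 0.1827]
tcp_rot: [-180.0, -0.0, 94.4]
wrist_force: [0.1, -0.0, -2.5]
opening: 0.0328
grasp_force: 39.9
```

Emit:
servo_tool(
  moves=[
    [0.3,0,0,0],
    [1,0,0,0],
    [2.2,0,0,0],
    [4,0,0,0],
    [6,0,0,0],
    [8,0,0,0],
    [10,0,0,0],
    [12,0,0,0],
    [13.7,0,0,0],
    [14.9,0,0,0],
    [15.5,0,0,0],
    [15.7,0,0,0],
    [15.7,0,0,0],
    [15.7,0,0,0],
    [15.7,0,0,0],
  ],
)

```text
time: 27.13
ee_pos: [0.6184, 0.0501, 0.1831]
tcp_rot: [180.0, 0.0, 94.3]
wrist_force: [0.3, -0.1, -2.2]
opening: 0.0328
grasp_force: 40.3
```

Emit:
servo_tool(
  moves=[
    [0,0,-0.5,0],
    [0,0,-1.5,0],
    [0,0,-3,0],
    [0,0,-4.5,0],
    [0,0,-6,0],
    [0,0,-7.2,0],
    [0,0,-8.2,0],
    [0,0,-8.9,0],
    [0,0,-9.2,0],
    [0,0,-9.4,0],
    [0,0,-9.5,0],
    [0,0,-9.6,0],
    [0,0,-9.6,0],
    [0,0,-9.6,0],
  ],
)

```text
time: 28.3
ee_pos: [0.6191, 0.0502, 0.0872]
tcp_rot: [180.0, 0.0, 94.4]
wrist_force: [-0.0, 0.8, -1.6]
opening: 0.0333
grasp_force: 40.3
```

Emit:
servo_tool(
  moves=[
    [0,0,-0.05,0],
    [0,0,-0.1,0],
    [0,0,-0.15,0],
    [0,0,-0.15,0],
    [0,0,-0.15,0],
  ],
)

```text
time: 28.72
ee_pos: [0.6189, 0.0502, 0.0853]
tcp_rot: [180.0, -0.0, 94.4]
wrist_force: [1.3, 0.0, -2.4]
opening: 0.0329
grasp_force: 40.4
```

Emit:
servo_tool(
  moves=[
    [0,0,-0.05,0],
    [0,0,-0.1,0],
    [0,0,-0.1,0],
    [0,0,-0.1,0],
  ],
)

```text
time: 29.05
ee_pos: [0.6189, 0.0502, 0.0852]
tcp_rot: [180.0, 0.0, 94.4]
wrist_force: [-3.7, 0.1, 4.8]
opening: 0.0329
grasp_force: 40.9
```

Emit:
servo_tool(
  moves=[
    [0,0,0,0],
    [0,0,0,0],
    [0,0,0,0],
    [0,0,0,0],
    [0,0,0,0],
    [0,0,0,0],
    [0,0,0,0],
    [0,0,0,0],
    [0,0,0,0],
    [0,0,0,0],
  ],
  claw=0,
)

```text
time: 29.88
ee_pos: [0.6189, 0.0502, 0.0843]
tcp_rot: [-180.0, -0.0, 94.4]
wrist_force: [0.0, -0.2, -0.2]
opening: 0.0854
grasp_force: 0.0
```

Emit:
servo_tool(
  moves=[
    [0,0,1,0],
    [0,0,2.5,0],
    [0,0,4,0],
    [0,0,5.5,0],
    [0,0,7,0],
    [0,0,8.5,0],
    [0,0,10,0],
    [0,0,11,0],
    [0,0,11,0],
    [0,0,11,0],
  ],
)

```text
time: 30.72
ee_pos: [0.6191, 0.0502, 0.1947]
tcp_rot: [179.9, 0.0, 94.4]
wrist_force: [0.7, 1.0, 0.2]
opening: 0.0853
grasp_force: 0.0
```

Emit:
servo_tool(
  moves=[
    [-1,0,0,0],
    [-3,0,0,0],
    [-5.5,0,0,0],
    [-8,-1,0,0],
    [-10.5,-2.5,0,0],
    [-13,-4.5,0,0],
    [-15,-6.7,0,0],
    [-16.2,-8.8,0,0],
    [-16.6,-10.3,0,0],
    [-16.6,-11.2,0,0],
    [-16.6,-11.5,0,0],
    [-16.6,-11.5,0,0],
    [-16.6,-11.5,0,0],
  ],
)

```text
time: 31.8
ee_pos: [0.4532, -0.0644, 0.1938]
tcp_rot: [-180.0, -0.0, 94.4]
wrist_force: [-0.0, 0.3, -0.1]
opening: 0.0856
grasp_force: 0.0
```

```bash
python3 - <<'E'
from h import *
o=get_obs(); w=camera('wrist').copy(); s=camera('top'); print(o['ee_pos'])
a=np.linspace(0,6.28,60)
for t in a: cv2.circle(w,tuple(int(v) for v in wproj([.453+.0145*np.cos(t),-.065+.0145*np.sin(t),.07],o)),1,(255,0,0),-1)
cv2.imwrite('pics/w3.png',np.hstack([cv2.resize(w,(400,300)),cv2.resize(s,(400,300))])[:,:,::-1])
E
```

```text
[ 0.45317787 -0.0644089   0.19375762]
```

View pics/w3.png

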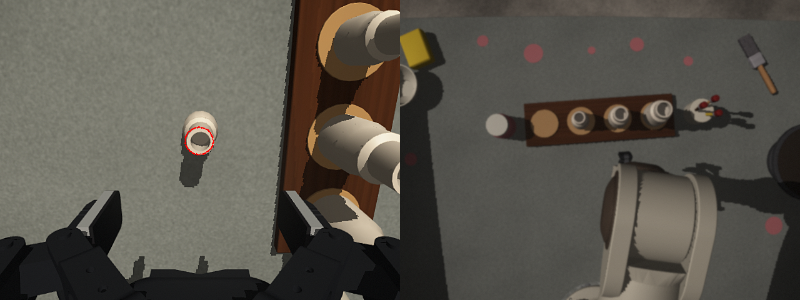

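The circle lies on the rim of vase_a, and b, c and d stand in order on their discs. I grip vase_a.

Emit:
servo_tool(
  moves=[
    [0,0,-1,0],
    [0,0,-2.5,0],
    [0,0,-4.2,0],
    [0,0,-6,0],
    [0,0,-7.8,0],
    [0,0,-9.6,0],
    [0,0,-11.3,0],
    [0,0,-12.8,0],
    [0,0,-14,0],
    [0,0,-14.9,0],
    [0,0,-15.4,0],
    [0,0,-15.6,0],
    [0,0,-15.6,0],
    [0,0,-15.6,0],
  ],
)

```text
time: 33.07
ee_pos: [0.4533, -0.0648, 0.0389]
tcp_rot: [179.9, 0.0, 94.4]
wrist_force: [-0.1, 0.0, -0.1]
opening: 0.0851
grasp_force: 0.0
```

Emit:
servo_tool(
  moves=[
    [0,0,0,0],
    [0,0,0,0],
    [0,0,0,0],
    [0,0,0,0],
    [0,0,0,0],
    [0,0,0,0],
    [0,0,0,0],
    [0,0,0,0],
    [0,0,0,0],
    [0,0,0,0],
    [0,0,0,0],
    [0,0,0,0],
  ],
  claw=1,
  force=40,
)

```text
time: 34.07
ee_pos: [0.453, -0.0648, 0.0385]
tcp_rot: [180.0, 0.0, 94.4]
wrist_force: [-0.5, -0.4, 5.7]
opening: 0.028
grasp_force: 39.3
```

Emit:
servo_tool(
  moves=[
    [0,0,0.3,0],
    [0,0,0.8,0],
    [0,0,1.6,0],
    [0,0,2.6,0],
    [0,0,3.8,0],
    [0,0,5,0],
    [0,0,6.2,0],
    [0,0,7.5,0],
    [0,0,8.8,0],
    [0,0,10,0],
    [0,0,11,0],
    [0,0,11.7,0],
    [0,0,12,0],
    [0,0,12,0],
    [0,0,12,0],
  ],
)

```text
time: 35.32
ee_pos: [0.4528, -0.0648, 0.1579]
tcp_rot: [-180.0, -0.0, 94.4]
wrist_force: [1.0, 0.1, -1.3]
opening: 0.0278
grasp_force: 39.5
```

Emit:
servo_tool(
  moves=[
    [0,0.4,0,0],
    [0,1.4,0,0],
    [0,3,0,0],
    [0,5,0,0],
    [0,7.2,0,0],
    [0,9.5,0,0],
    [0,11.8,0,0],
    [0,14.1,0,0],
    [0,16.4,0,0],
    [0,18.5,0,0],
    [0,20.2,0,0],
    [0,21.4,0,0],
    [0,22.1,0,0],
    [0,22.3,0,0],
    [0,22.3,0,0],
  ],
)

```text
time: 36.57
ee_pos: [0.4527, 0.1584, 0.1581]
tcp_rot: [-180.0, 0.0, 94.4]
wrist_force: [-0.1, 0.2, -1.3]
opening: 0.0277
grasp_force: 39.5
```

Emit:
servo_tool(
  moves=[
    [0.3,0,0,0],
    [1,0,0,0],
    [2.2,0,0,0],
    [4,0,0,0],
    [6,0,0,0],
    [8,0,0,0],
    [10,0,0,0],
    [12,0,0,0],
    [13.7,0,0,0],
    [14.9,0,0,0],
    [15.5,0,0,0],
    [15.7,0,0,0],
    [15.7,0,0,0],
    [15.7,0,0,0],
    [15.7,0,0,0],
  ],
)

```text
time: 37.82
ee_pos: [0.6094, 0.1581, 0.1586]
tcp_rot: [180.0, -0.0, 94.4]
wrist_force: [0.4, 0.0, -1.9]
opening: 0.0281
grasp_force: 39.6
```

Emit:
servo_tool(
  moves=[
    [0,0,-0.5,0],
    [0,0,-1.5,0],
    [0,0,-3,0],
    [0,0,-4.5,0],
    [0,0,-6,0],
    [0,0,-7.2,0],
    [0,0,-8.2,0],
    [0,0,-8.9,0],
    [0,0,-9.2,0],
    [0,0,-9.4,0],
    [0,0,-9.5,0],
    [0,0,-9.6,0],
    [0,0,-9.6,0],
    [0,0,-9.6,0],
  ],
)

```text
time: 38.98
ee_pos: [0.6101, 0.1583, 0.0628]
tcp_rot: [180.0, -0.0, 94.4]
wrist_force: [-0.3, 0.7, -1.3]
opening: 0.0279
grasp_force: 39.6
```

Emit:
servo_tool(
  moves=[
    [0,0,-0.05,0],
    [0,0,-0.1,0],
    [0,0,-0.15,0],
    [0,0,-0.15,0],
    [0,0,-0.15,0],
  ],
)

```text
time: 39.4
ee_pos: [0.6098, 0.1582, 0.0607]
tcp_rot: [-180.0, 0.0, 94.4]
wrist_force: [-0.2, -1.0, -1.4]
opening: 0.028
grasp_force: 39.6
```

Emit:
servo_tool(
  moves=[
    [0,0,-0.05,0],
    [0,0,-0.1,0],
    [0,0,-0.1,0],
    [0,0,-0.1,0],
  ],
)

```text
time: 39.73
ee_pos: [0.61, 0.1582, 0.0605]
tcp_rot: [180.0, -0.0, 94.4]
wrist_force: [-2.7, -0.8, 4.8]
opening: 0.0275
grasp_force: 40.2
```

It has touched down. I release, rise and back away so the cameras see the row.

Emit:
servo_tool(
  moves=[
    [0,0,0,0],
    [0,0,0,0],
    [0,0,0,0],
    [0,0,0,0],
    [0,0,0,0],
    [0,0,0,0],
    [0,0,0,0],
    [0,0,0,0],
    [0,0,0,0],
    [0,0,0,0],
  ],
  claw=0,
)

```text
time: 40.57
ee_pos: [0.6099, 0.1582, 0.0598]
tcp_rot: [180.0, 0.0, 94.4]
wrist_force: [0.4, 0.0, 0.5]
opening: 0.0855
grasp_force: 0.0
```

Emit:
servo_tool(
  moves=[
    [0,0,1,0],
    [0,0,2.5,0],
    [0,0,4.5,0],
    [0,0,6.5,0],
    [0,0,8.5,0],
    [0,0,10.5,0],
    [0,0,12.5,0],
    [0,0,14,0],
    [0,0,15,0],
    [-2,0,15,0],
    [-5,0,15,0],
    [-8,0,15,0],
    [-11,0,15,0],
    [-14,0,15,0],
    [-17,0,15,0],
    [-19,0,15,0],
    [-20,0,15,0],
    [-20,0,15,0],
    [-20,0,15,0],
  ],
)

```text
time: 42.15
ee_pos: [0.4103, 0.1584, 0.2102]
tcp_rot: [179.9, -0.0, 94.4]
wrist_force: [-0.5, 0.1, 0.0]
opening: 0.0855
grasp_force: 0.0
```

```bash
python3 - <<'E'
from h import *
o=get_obs(); T=camera('top').copy(); S=camera('side').copy(); print(o['ee_pos'],o['time'])
D=[(.6103,.1585),(.619,.050),(.627,-.0605),(.6355,-.170)]
def proj(n,P):
    c=get_calibration(n); q=cv2.Rodrigues(c['rvec'])[0]@P+c['tvec']; u=q[:2]/q[2]; u=u*(1+c['k1']*(u@u)); return u*c['fx']+[c['cx'],c['cy']]
def circ(im,n,x,y,z,r,col):
    p=np.array([proj(n,np.array([x+r*np.cos(t),y+r*np.sin(t),z])) for t in np.linspace(0,6.28,40)])
    cv2.polylines(im,[np.int32(p*4*16+32)],True,col,1,16,4)
out=[]
for n,im,(x,y,w,h) in(('top',T,(190,130,260,100)),('side',S,(260,110,200,230))):
    B=cv2.resize(im,None,fx=4,fy=4,interpolation=2)
    for (dx,dy),ht,d in zip(D,(.07,.095,.12,.145),(.029,.034,.039,.044)):
        circ(B,n,dx,dy,.022+ht,d/2,(255,0,0)); circ(B,n,dx,dy,.022,.042,(0,255,0))
    out.append(B[4*y:4*(y+h),4*x:4*(x+w)])
cv2.imwrite('pics/ft.png',cv2.resize(out[0],(800,308),interpolation=3)[:,:,::-1])
cv2.imwrite('pics/fs.png',cv2.resize(out[1],(520,598),interpolation=3)[:,:,::-1])
E
```

```text
[0.41030548 0.15837106 0.21021233] 42.15
```

View pics/ft.png

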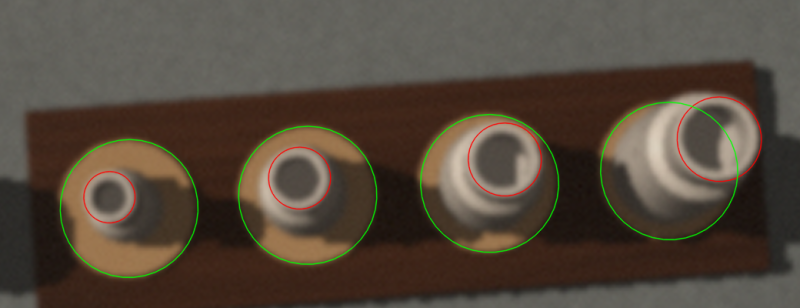

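View pics/fs.png

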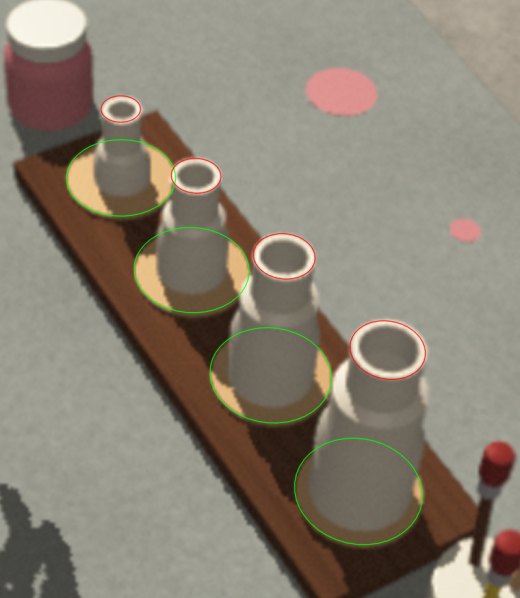

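In both views, the rims predicted for upright vases at the disc centres coincide with the seen rims to about 1–2 px (2–3 mm). All four are upright, centred and in order, from the shortest by the glaze jar to the tallest by the brush pot. I hand in the job.

```bash
python3 -c "
from workcell import *
print(job_done())"
```

```text
the job is handed in; nothing more can be done
None
```

The job is handed in: all four vases stand upright on their discs, within about 3 mm of centre by the final camera check, tallest by the brush pot to shortest by the glaze jar; no verdict was returned.

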